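# Weigh out a stacked candle of wax discs on the guide pin of a dial scale

## Robot

A 7-joint arm with a two-finger parallel gripper is mounted at the origin on the work surface. World frame = base frame: x ahead of the robot, y to its left, z up, the work surface at z = 0. Lengths are in mm, angles in rad, forces in N, time in s.
With the tool pointing down it reaches from about 400 to 875 mm from the base axis. Payload 19.3 kg.
Tool frame: the origin (TCP) lies at the very end of the fingers, on their centre line; the grasp point (between the pads) lies 19 mm behind it (grip_point_offset is the z of the grasp point in the tool frame, in mm); z points along the fingers, x is the direction in which the jaws open and shut, and the axes are right-handed (so a half turn about z gives the same grasp; the last joint's range is limited). The gripper opens to 85 mm and grips with 20 to 120 N. Pads are 22 mm wide; open, the fingers measure 114 mm over their backs; the gripper's body (76 mm by 85 mm) begins 54 mm behind the grasp point. The pads swing forward as they close: fully open they stand 13 mm farther back than shut.
Start: joints at [-1.334, 0.521, -0.036, 1.599, 0.021, 1.021, -0.113], TCP at [188.775, 595.801, 231.291] pointing down, gripper open.
Joint ranges: [-2.91, 2.91], [-0.3, 2.13], [-1.5, 1.42], [0.17, 2.43], [-1.26, 4.41], [0.16, 1.93], [-2.52, 2.52]. Speed limits (rad/s): [1.89, 1.89, 2.39, 2.39, 3.01, 3.01, 3.01].

## Interface

Orientations are given as a 3x3 rotation matrix whose columns are the frame's x, y, z axes.
In Python, from workcell import movep, movel, goto_joints, open_gripper, clamp, wait, inverse_kinematics, read_state, camera, PlanningError, finish_job, grip_point_offset gives the robot as it stands. Calls block until the motion is done:
- movep(position, orientation): joint-space move of the TCP to a pose.
- movel(position, frame=None, max_speed=150, guard=None): straight line of the TCP; frame=None keeps the orientation; max_speed is the mean speed in mm/s. With guard (N) it stops when the force on the tool has changed by that much, and returns True; else False.
- goto_joints(angles): joint-space move.
- open_gripper() and clamp(): open the fingers fully, or close them until they stop; the grip force is fixed at half the most.
- wait(seconds).
- inverse_kinematics(position, orientation): joint angles nearest the present ones, or None.
- read_state(): the state.
- camera(name): name is "side" or "top" or "wrist"; returns a dict with "image" (384x512x3 uint8, blue, green, red), "range_z" (384x512 float32, mm along the optical axis (not along the pixel's ray), 0 where there is no reading), "fx", "fy", "cx", "cy" (pixels), "dist_coeffs" ([k1, k2, p1, p2, k3] as OpenCV has them; the pictures are not rectified), "cam_to_world" (4x4, takes a point from camera to world coordinates). Camera axes: x right, y up, looking along -z (the intrinsics and any distortion apply to the point x, -y, -z); pixel columns grow to the right and rows downward; lengths in mm; the calibration is good to about 2 mm. A picture is of the moment at which its call begins.
A pose or a line that the arm cannot do raises PlanningError and nothing moves.
- finish_job(): hands the job in, once; it reports no verdict.
The state is a dict: "time": time; "qpos": joint angles; "qvel": joint speeds; "joint_efforts": joint torques, N m; "eef_pos": TCP position; "tool_rot": TCP orientation; "ft_force": force on the tool from outside, world axes, zero at the start; "torque": the same for the moment, N m; "finger_gap": finger opening in mm.
Only numpy, scipy, OpenCV 4.12 (cv2) and the standard library are available. Lean on these libraries where they do the work, as an engineer would, in place of code of your own. Each camera call takes 0.05 s, during which the arm holds its last target.

## Task

Build up a candle on the scale: thread wax discs from the wooden rack onto the scale's guide pin one at a time, each lying flat on the pan or on the disc below, until the pointer first stands in the green zone, then stop and leave the remaining discs where they lie. Feel for the pin gently: never push the pan so hard that the pointer enters the red zone, and do not disturb the other things on the table.

Things in the scene. Friction and masses are not known exactly. Their poses are not given: they have to be found in the camera images.
- disc0: One of four look-alike cream-yellow wax discs, 60 mm diameter, 16 mm thick, with a 14 mm hole through the middle. Each weighs between 33 and 60 g, which cannot be seen. Starts flat on a round rest of the rack, up to 6 mm off its middle, underside 22 mm above the table. Origin: centre of the underside, on the hole's axis; z up.
- disc1: One of four look-alike cream-yellow wax discs, 60 mm diameter, 16 mm thick, with a 14 mm hole through the middle. Each weighs between 33 and 60 g, which cannot be seen. Starts flat on a round rest of the rack, up to 6 mm off its middle, underside 22 mm above the table. Origin: centre of the underside, on the hole's axis; z up.
- disc2: One of four look-alike cream-yellow wax discs, 60 mm diameter, 16 mm thick, with a 14 mm hole through the middle. Each weighs between 33 and 60 g, which cannot be seen. Starts flat on a round rest of the rack, up to 6 mm off its middle, underside 22 mm above the table. Origin: centre of the underside, on the hole's axis; z up.
- disc3: One of four look-alike cream-yellow wax discs, 60 mm diameter, 16 mm thick, with a 14 mm hole through the middle. Each weighs between 33 and 60 g, which cannot be seen. Starts flat on a round rest of the rack, up to 6 mm off its middle, underside 22 mm above the table. Origin: centre of the underside, on the hole's axis; z up.
- rack: Fixed wooden board, 230 x 230 x 10 mm, with four round rests, 38 mm diameter, standing 12 mm above the board at (+-60, +-60) mm in its own x and y. The discs on them overhang, so fingertips can reach a little below them; neighbours are about 120 mm apart along the board's x and y. Origin: centre of its underside on the table.
- scale: Fixed dial scale, teal, 160 mm (x) x 250 mm (y), top 46 mm above the table (52 mm at the dial, about 57 at the pointer's hub). In its own frame the pan's stem is at y = +65 mm; the face-up dial, 120 mm across, is centred at y = -62 mm. The pan is on a spring: it sinks straight down, without tilting, 1 mm for every 0.16 N (16 g) of load or push, and springs back. Origin: centre of the underside.
- pan_center (a point): Middle of the small round pan (40 mm across), on its stem's axis, level with its upper face: 78 mm above the table when empty, sinks with the pan. A steel pin, 10 mm diameter, rises 54 mm from the pan, 1 mm chamfer on top; three discs fit on it. Its axis is 8 mm off this point, in a direction that varies and is not measured (the pan turns stiffly on its stem): find it by feel or by eye.
- pointer (a joint): Red dial pointer, rad, clockwise from above; 0 = empty pan, along the scale's +x. Turns 0.012 rad per gram on the pan = 0.196 rad per mm of sinking = 1.22 rad per N pushed. Green zone 1.08 to 1.85 rad (90 to 154 g). Red zone from 4.80 rad (400 g, pan 24.5 mm down): pushed that far, the scale is overloaded and spoilt.
- vial: small amber glass vial with black cap, 22 mm diameter, 40 mm tall, standing in the middle of the rack between the discs. Origin: centre of its underside. Bystander.
- tin: plain aluminium candle tin, 60 mm diameter, 45 mm tall, standing behind the scale. Origin: centre of its underside. Bystander.
- bottle: clear bottle with black cap and blank white label, 54 mm diameter, 150 mm tall, beyond the work area. Origin: centre of its underside. Bystander.
- pitcher: steel pouring jug with a handle, 90 mm diameter, 110 mm tall, beyond the work area. Origin: centre of its underside. Bystander.
- jar: wax-filled jar with wooden lid, 70 mm diameter, 80 mm tall, on the far left. Origin: centre of its underside. Bystander.
- spatula: spatula lying on the table at the left. Bystander.
- spool: white spool, 50 mm diameter, 42 mm tall, standing on the table at the right. Origin: centre of its underside. Bystander.
There are look-alikes about, which are no part of the job. Leave any pink or turquoise look-alike of the disc2 alone.

How it is judged:
By the outcome, as a careful person would: the job done as asked, in the order asked, and still so for the second after the job is handed in, with the robot touching nothing.
It also fails if it takes over 72 s, if anything falls off the work surface, if the arm or the gripper's body presses on something with over 40 N, if the wrist force passes 120 N, or if a joint passes its speed limit or range.

## Working session

There is one attempt and no reset: what is moved stays moved. The work goes in short steps, each a Python script; the robot and the scene stay as the last script left them, time stands still between calls to the robot, and variables do not carry over. Pictures are saved under pics/ and viewed, and the job is handed in when it is done.

```bash
ls; mkdir -p pics; python3 - <<'E'
from workcell import *
import cv2
s=read_state();print(s['time'],s['eef_pos'],s['tool_rot'],s['ft_force'],s['finger_gap'],grip_point_offset)
for n in("side","top","wrist"):
    c=camera(n);cv2.imwrite(f'pics/a_{n}.png',c['image']);print(n,c['fx'],c['fy'],c['cx'],c['cy'],c['dist_coeffs'],c['cam_to_world'])
E
```

```text
pics
0.0 [188.68217856 595.50503379 230.71773999] [[ 3.01980528e-01  9.53314064e-01 -2.38074746e-04]
 [ 9.53313438e-01 -3.01980604e-01 -1.09721455e-03]
 [-1.11788402e-03  1.04377576e-04 -9.99999370e-01]] [-0.32379066 -0.24763656 -0.49962059] 85.4050640926132 -18.700000000000003
side 374.63657886862677 374.63657886862677 259.55004800289845 185.01038925765863 [-0.07317195  0.          0.          0.          0.        ] [[-9.73560726e-01  1.67464363e-01 -1.55355074e-01  4.21220823e+02]
 [-2.28306118e-01 -7.35596578e-01  6.37788359e-01  7.77005311e+02]
 [-7.47183956e-03  6.56394212e-01  7.54381078e-01  9.72860746e+02]
 [ 0.00000000e+00  0.00000000e+00  0.00000000e+00  1.00000000e+00]]
top 456.52358847670826 456.52358847670826 244.92874619513674 196.5320528152579 [0.04997845 0.         0.         0.         0.        ] [[ 3.79680749e-03  9.87666815e-01 -1.56524266e-01  3.62963107e+02]
 [-9.99955842e-01  2.40431170e-03 -9.08473160e-03  6.49479288e+00]
 [-8.59635480e-03  1.56551848e-01  9.87632331e-01  1.65226760e+03]
 [ 0.00000000e+00  0.00000000e+00  0.00000000e+00  1.00000000e+00]]
wrist 317.03581392426065 317.03581392426065 259.1105360414111 192.92887366919138 [-0.07752545  0.          0.          0.          0.        ] [[ 3.01237303e-01 -9.03169620e-01 -3.05844281e-01  1.10556241e+02]
 [ 9.53549205e-01  2.85336531e-01  9.65762818e-02  6.19939725e+02]
 [ 4.37825832e-05 -3.20729950e-01  9.47170680e-01  3.73470568e+02]
 [ 0.00000000e+00  0.00000000e+00  0.00000000e+00  1.00000000e+00]]
```

View pics/a_top.png

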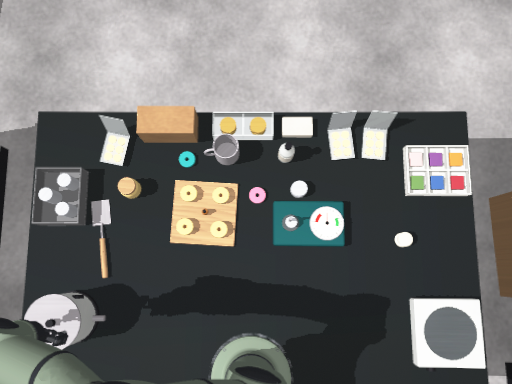

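View pics/a_side.png

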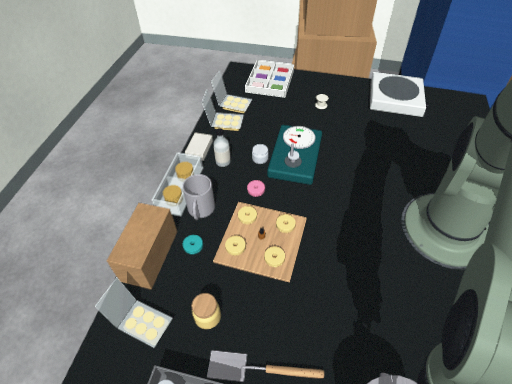

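View pics/a_wrist.png

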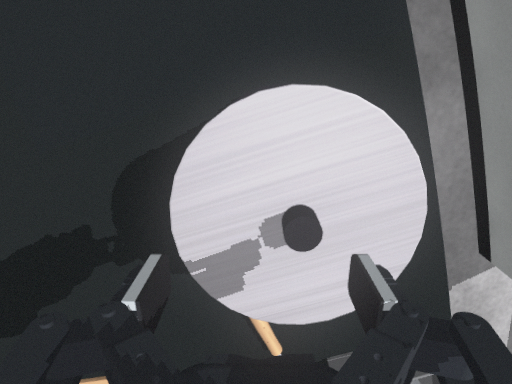

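Top view: four cream discs lie on the rack at about (189,193), (220,195), (185,226) and (219,229). Things that could be mistaken for them:
- the pink ring at (257,195) and the turquoise ring at (187,159)
- amber jars at (228,126) and (258,126)
- wax in the open boxes at (115,150), (341,144) and (375,144)
- the wooden jar lid at (129,187)
- the spool at (403,240)

By the description I choose the four on the wooden board. I'll check them in a close crop and localise them.

```bash
cat > h.py <<'E'
import numpy as np, cv2
from workcell import *
def rays(c,uv):
    K=np.array([[c['fx'],0,c['cx']],[0,c['fy'],c['cy']],[0,0,1.]])
    p=cv2.undistortPoints(np.array(uv,float).reshape(-1,1,2),K,np.array(c['dist_coeffs'])).reshape(-1,2)
    d=np.c_[p[:,0],-p[:,1],-np.ones(len(p))]
    M=np.array(c['cam_to_world']);return M[:3,3],d@M[:3,:3].T
def onplane(c,uv,z):
    o,d=rays(c,uv);return o+d*((z-o[2])/d[:,2:3])
def project(c,P):
    M=np.linalg.inv(np.array(c['cam_to_world']));P=np.atleast_2d(P)@M[:3,:3].T+M[:3,3]
    K=np.array([[c['fx'],0,c['cx']],[0,c['fy'],c['cy']],[0,0,1.]])
    q=np.c_[P[:,0],-P[:,1],-P[:,2]]
    return cv2.projectPoints(q,np.zeros(3),np.zeros(3),K,np.array(c['dist_coeffs']))[0].reshape(-1,2)
def crop(c,x0,y0,w,h,s,fn):
    cv2.imwrite(fn,cv2.resize(c['image'][y0:y0+h,x0:x0+w],None,fx=s,fy=s,interpolation=cv2.INTER_CUBIC))
E
python3 - <<'E'
from h import *
t=camera('top');s=camera('side')
crop(t,165,170,190,85,4,'pics/b_top.png');crop(s,200,110,140,180,3.3,'pics/b_side.png')
for n,c in(('top',t),('side',s)):
    hsv=cv2.cvtColor(c['image'],cv2.COLOR_BGR2HSV)
    for nm,lo,hi,z in(('cream',(22,60,140),(34,200,255),38),('teal',(84,120,40),(100,255,140),46)):
        m=cv2.inRange(hsv,lo,hi)
        if nm=='cream': m=cv2.morphologyEx(m,cv2.MORPH_CLOSE,np.ones((5,5)))
        for ct in cv2.findContours(m,cv2.RETR_EXTERNAL,2)[0]:
            if cv2.contourArea(ct)<80: continue
            w=onplane(c,ct.reshape(-1,2),z)[:,:2].astype(np.float32)
            (cx,cy),r=cv2.minEnclosingCircle(w)
            M=cv2.moments(w.reshape(-1,1,2));
            print(n,nm,ct.reshape(-1,2).mean(0).round(),'cen',round(M['m10']/M['m00']),round(M['m01']/M['m00']),'r',round(r),cv2.minAreaRect(w))
E
```

```text
top cream [217. 229.] cen 503 116 r 30 ((502.25787353515625, 116.27192687988281), (56.80521774291992, 56.70036315917969), 0.6060729026794434)
top cream [185. 226.] cen 512 237 r 30 ((512.5746459960938, 236.91180419921875), (57.043724060058594, 56.703758239746094), 1.300158977508545)
top cream [221. 194.] cen 626 111 r 31 ((626.0266723632812, 110.74398040771484), (54.46978759765625, 57.53390884399414), 0.14168336987495422)
top cream [188. 193.] cen 632 226 r 31 ((631.3020629882812, 225.5613250732422), (58.235931396484375, 57.397220611572266), 1.173858642578125)
top cream [257. 125.] cen 886 -24 r 34 ((885.1194458007812, -25.263729095458984), (62.85181427001953, 56.157100677490234), 25.88168716430664)
top cream [228. 125.] cen 888 86 r 30 ((887.1010131835938, 86.63009643554688), (54.869140625, 56.14157485961914), 72.77208709716797)
top teal [323. 226.] cen 524 -172 r 144 ((522.6373901367188, -202.13873291015625), (158.77096557617188, 249.39830017089844), 0.15220701694488525)
side cream [206. 318.] cen 638 460 r 37 ((643.06591796875, 456.76275634765625), (68.04605865478516, 51.171279907
[... 301 characters left out ...]
94873)
side cream [233. 245.] cen 631 227 r 32 ((632.22412109375, 227.78858947753906), (55.568580627441406, 61.586002349853516), 14.714256286621094)
side cream [284. 222.] cen 503 118 r 34 ((503.506591796875, 117.77311706542969), (54.77975082397461, 66.5190658569336), 9.80471134185791)
side cream [247. 215.] cen 624 113 r 34 ((624.30859375, 112.61865234375), (56.09823989868164, 65.61551666259766), 13.549221992492676)
side cream [231. 113.] cen 812 -360 r 108 ((812.1927490234375, -361.55206298828125), (96.2173843383789, 205.8368377685547), 3.456996440887451)
side teal [294. 153.] cen 523 -152 r 156 ((524.0703125, -186.31541442871094), (280.12677001953125, 159.91217041015625), 89.777587890625)
```

```bash
sleep 1; ls pics
```

```text
a_side.png
a_top.png
a_wrist.png
b_side.png
b_top.png
```

View pics/b_top.png

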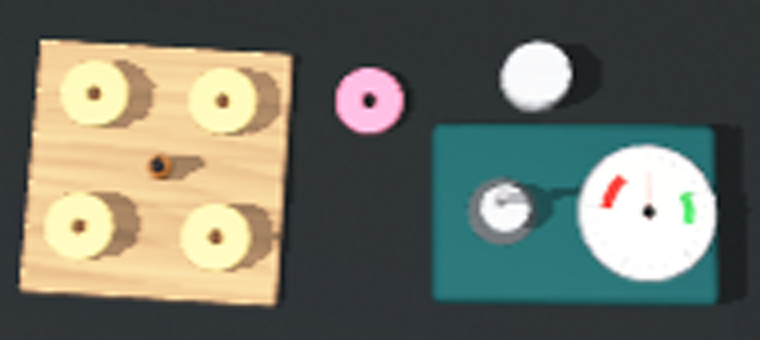

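View pics/b_side.png

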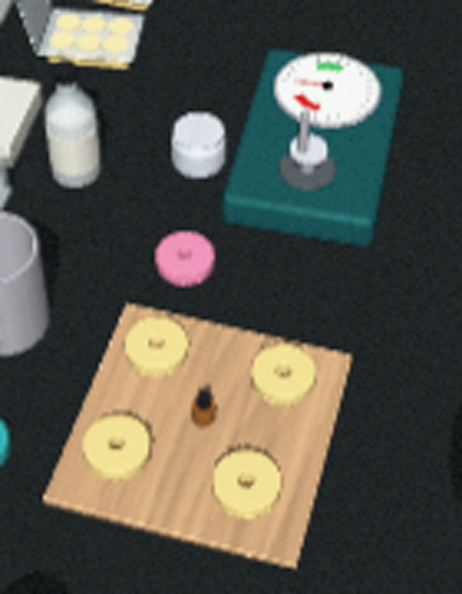

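The crops confirm the choice: four cream holed discs on the wooden board. The pointer is at 0 (up), the green zone is on the right, and the scale is centred near (523,-202), so the pan is near (523,-137). Next I'll move to look with the wrist camera, at a disc first and then the pin.

```bash
python3 - <<'E'
from h import *
R=np.array([[0,1,0],[1,0,0],[0,0,-1.]])
c=camera('wrist');z=c['range_z']
# finger tips (open) in tool frame from depth
s=read_state();T=np.array(s['tool_rot']);p=np.array(s['eef_pos'])
ys,xs=np.nonzero((z>20)&(z<230));K=np.c_[xs,ys]
o,d=rays(c,K);P=o+d*z[ys,xs][:,None];q=(P-p)@T
m=np.abs(q[:,0])<60
for a in(-1,1):
    k=m&(np.sign(q[:,0])==a)&(q[:,2]<30); print('tip z max',a,np.percentile(q[k,2],[50,95,99,100]),'x',q[k][np.argmax(q[k,2])])
movep([625,112,170],R)
c=camera('wrist');cv2.imwrite('pics/c_disc.png',c['image'])
movep([523,-137,235],R)
c=camera('wrist');cv2.imwrite('pics/c_pin.png',c['image']);np.save('pin_dummy.npy',c['range_z'])
s=read_state();print(s['time'],s['eef_pos'],s['ft_force'])
import pickle;pickle.dump(c,open('cpin.pkl','wb'))
E
```

```text
tip z max -1 [-68.17009302 -24.87521565 -16.95231815 -12.31158343] x [-43.19115672  -5.87313279 -12.31158343]
tip z max 1 [-68.34017735 -25.532718   -17.21383619 -12.5063548 ] x [ 42.89020493   3.31849866 -12.5063548 ]
3.8083 [ 523.70733223 -135.38242852  234.5719889 ] [ 0.23284014  1.33948314 -0.90970666]
```

View pics/c_disc.png

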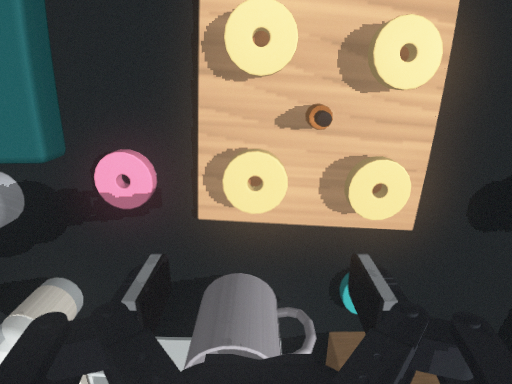

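View pics/c_pin.png

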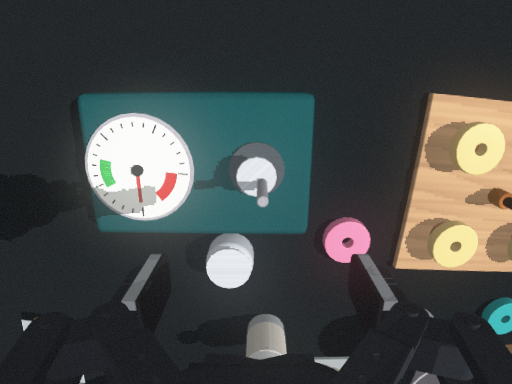

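The disc picture shows four discs, with the nearest at (256,183). In the pin picture the pan is at about (257,176), the pin top at about (263,200), and the pin base is on the far side of the pan. I'll measure them in an enlarged crop.

```bash
python3 - <<'E'
from h import *
import pickle;c=pickle.load(open('cpin.pkl','rb'))
crop(c,220,130,80,90,6.6,'pics/c_pincrop.png')
z=c['range_z'][130:220,220:300]
ys,xs=np.nonzero(z>0);o,d=rays(c,np.c_[xs+220,ys+130]);P=o+d*z[ys,xs][:,None]
for lo,hi in((70,86),(95,115),(115,126),(126,140)):
    k=(P[:,2]>lo)&(P[:,2]<hi)
    if k.sum(): print(lo,hi,k.sum(),np.median(P[k],0).round(1),P[k].min(0).round(1),P[k].max(0).round(1), 'px',(xs[k].mean()+220,ys[k].mean()+130))
k=(P[:,2]>126);print(np.c_[xs[k]+220,ys[k]+130,P[k].round(1)][:60:2])
E
```

```text
70 86 1102 [ 523.4 -139.8   77.9] [ 506.2 -157.6   72.4] [ 545.6 -119.1   85.6] px (np.float64(255.70417422867513), np.float64(173.94464609800363))
95 115 70 [ 527.9 -133.2  105.6] [ 526.8 -137.7   95.3] [ 530.7 -128.4  114.5] px (np.float64(261.9714285714286), np.float64(187.0))
115 126 48 [ 528.  -133.3  120.7] [ 526.9 -137.6  115. ] [ 530.9 -128.2  125.7] px (np.float64(262.2291666666667), np.float64(192.5))
126 140 125 [ 531.  -133.4  131.5] [ 526.8 -137.6  126.6] [ 536.9 -128.4  133.8] px (np.float64(262.472), np.float64(199.912))
[[ 260.   194.   527.2 -135.1  127.7]
 [ 262.   194.   526.8 -133.4  128.8]
 [ 264.   194.   527.4 -131.8  127.2]
 [ 260.   195.   527.5 -135.1  129.4]
 [ 262.   195.   527.2 -133.5  130.3]
 [ 264.   195.   527.4 -131.8  129.6]
 [ 266.   195.   528.5 -130.1  126.6]
 [ 259.   196.   528.  -135.9  130.6]
 [ 261.   196.   527.8 -134.3  130.9]
 [ 263.   196.   527.6 -132.6  131.5]
 [ 265.   196.   527.5 -131.   131.9]
 [ 267.   196.   529.  -129.2  127.6]
 [ 258.   197.   528.9 -136.8  130.4]
 [ 260.   197.   528.7 -135.1  131. ]
 [ 262.   197.   528.4 -133.5  131.8]
 [ 264.   197.   528.2 -131.8  132.4]
 [ 266.   197.   528.6 -130.2  131.3]
 [ 257.   198.   530.6 -137.6  128.1]
 [ 259.   198.   529.2 -135.9  132.1]
 [ 261.   198.   529.7 -134.3  130.7]
 [ 263.   198.   529.2 -132.6  132. ]
 [ 265.   198.   529.4 -131.   131.5]
 [ 267.   198.   529.5 -129.3  131.1]
 [ 257.   199.   530.  -137.6  132.1]
 [ 259.   199.   530.1 -135.9  131.8]
 [ 261.   199.   529.8 -134.3  132.9]
 [ 263.   199.   529.9 -132.6  132.4]
 [ 265.   199.   530.1 -131.   131.9]
 [ 267.   199.   530.  -129.4  132.3]
 [ 257.   200.   531.  -137.6  131.8]]
```

View pics/c_pincrop.png

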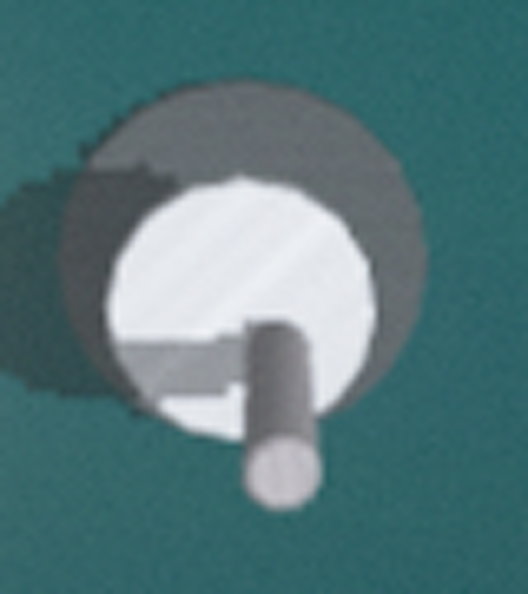

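The pin axis is at about (532,-133). Its offset from the pan centre is (6.1,5.4), a magnitude of 8.1 mm, which agrees with the spec. Now I'll grasp the first disc.

```bash
cat >> h.py <<'E'
R=np.array([[0,1,0],[1,0,0],[0,0,-1.]])
def cloud(c,x0=0,y0=0,x1=512,y1=384,mask=None):
    z=c['range_z'];m=np.zeros(z.shape,bool);m[y0:y1,x0:x1]=True;m&=z>0
    if mask is not None:m&=mask
    ys,xs=np.nonzero(m);uv=np.c_[xs,ys];o,d=rays(c,uv);return uv,o+d*z[ys,xs][:,None]
def cream(c): return cv2.inRange(cv2.cvtColor(c['image'],cv2.COLOR_BGR2HSV),(20,50,60),(36,255,255))>0
def circ(P):
    A=np.c_[P[:,:2],np.ones(len(P))];s=np.linalg.lstsq(A,(P[:,:2]**2).sum(1),rcond=None)[0]
    return s[0]/2,s[1]/2,np.sqrt(s[2]+s[0]**2/4+s[1]**2/4)
def rim(c,near,ztop,tol=4,rad=45):
    """centre of a disc's top face near xy: outer contour and hole contour cast on plane ztop"""
    m=cream(c);z=c['range_z'];uv,P=cloud(c,mask=m)
    k=(abs(P[:,2]-ztop)<tol)&(np.hypot(P[:,0]-near[0],P[:,1]-near[1])<rad)
    mm=np.zeros(z.shape,np.uint8);mm[uv[k,1],uv[k,0]]=255
    zt=np.median(P[k,2]);mm=cv2.morphologyEx(mm,cv2.MORPH_CLOSE,np.ones((3,3)))
    cs,hi=cv2.findContours(mm,cv2.RETR_CCOMP,cv2.CHAIN_APPROX_NONE);out=[]
    for ct,h in zip(cs,hi[0]):
        if len(ct)<15: continue
        w=onplane(c,ct.reshape(-1,2),zt);out.append(('hole' if h[3]>=0 else 'rim',np.round(circ(w),1)))
    return round(float(zt),1),out
E
python3 - <<'E'
from h import *
movep([625,112,110],R);wait(.2)
c=camera('wrist');cv2.imwrite('pics/d.png',c['image']);print(rim(c,(625,112),38))
s=read_state();print(s['time'],s['eef_pos'],s['ft_force'])
E
```

```text
(37.9, [('rim', array([625.7, 108.9,  29.3])), ('hole', array([625.3, 108.9,   7. ]))])
5.2 [625.29309998 110.98924594 110.62582696] [-0.16331846  0.14931841  0.28667016]
```

```bash
sleep 3; ls -la pics/d.png
```

```text
-rw-r--r-- 1 agent agent 293989 Dec  7 15:50 pics/d.png
```

```bash
python3 - <<'E'
from h import *
movel([625.5,109.5,15],R);clamp()
s=read_state();print(s['time'],s['eef_pos'],s['finger_gap'],s['ft_force'])
movel([625.5,109.5,90],max_speed=120);wait(.2)
s=read_state();print(s['time'],s['eef_pos'],s['finger_gap'],s['ft_force'])
c=camera('wrist');cv2.imwrite('pics/e.png',c['image'])
T=np.array(s['tool_rot']);p=np.array(s['eef_pos'])
uv,P=cloud(c);q=(P-p)@T
k=(abs(q[:,1])<15)&(abs(q[:,0])>25)&(abs(q[:,0])<45)&(q[:,2]>-30)&(q[:,2]<20)&~cream(c)[uv[:,1],uv[:,0]]
print('tips',np.percentile(q[k,2],[90,98,100]) if k.sum() else None)
print(rim(c,(625.5,109.5),90+22,8))
E
```

```text
6.375 [626.1287634  109.65789431  16.62424026] 58.21928672853668 [-4.70743319 -0.53070468 16.74627507]
7.35 [625.09502253 109.41761631  89.19504225] 57.948433714417774 [ 0.06291551 -0.3634336  -1.38653914]
tips [-12.50761575  -8.57941007  -5.79538353]
(110.4, [('rim', array([624. , 108.9,  29.8])), ('hole', array([623.2, 109. ,   5.9]))])
```

View pics/e.png

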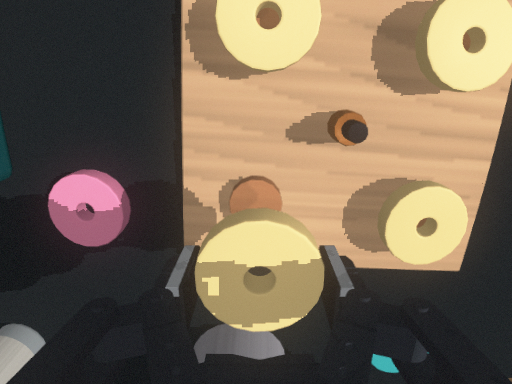

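The disc is gripped at a 58 mm gap, with its underside about 5 mm above the TCP and the tips just above the underside. I'll carry it over the pin, re-measure, and probe 10 mm past the pin top, which is safe even if blocked (about 2 rad).

```bash
python3 - <<'E'
from h import *
movel([625.5,109.5,150]);movep([533.1,-132.5,150],R);wait(.3)
s=read_state();print(s['time'],s['eef_pos'],s['finger_gap'],s['ft_force'])
c=camera('wrist');cv2.imwrite('pics/f_w.png',c['image'])
print(rim(c,(532,-133),171,8), c['cam_to_world'][:3,3])
t=camera('top');crop(t,265,190,90,65,7,'pics/f_t.png')
sd=camera('side');crop(sd,255,110,80,80,7,'pics/f_s.png')
E
```

```text
9.2667 [ 533.39627405 -131.72731752  149.87409639] 58.361236542043294 [-1.02820472 -0.35607489 -0.57196199]
(171.1, [('rim', array([ 532. , -132.2,   30. ])), ('hole', array([ 530.9, -132.1,    5.4]))]) [ 451.3933359  -132.53319289  292.57586873]
```

View pics/f_w.png

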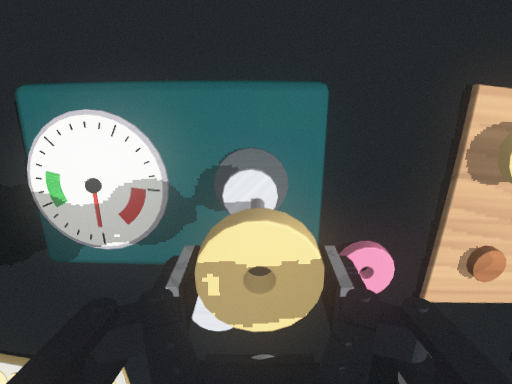

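View pics/f_s.png

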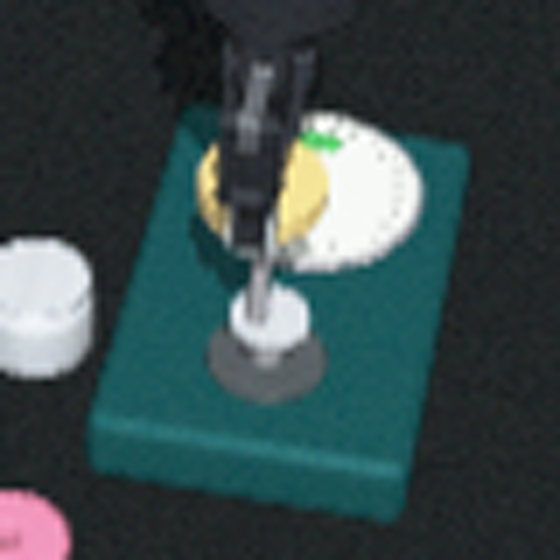

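View pics/f_t.png

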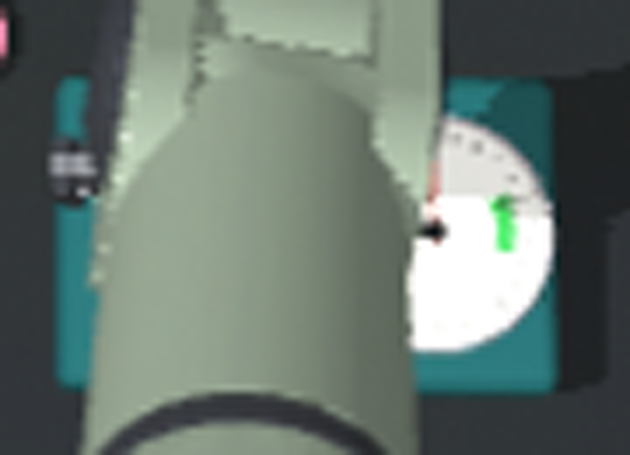

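The wrist view shows the pointer clearly, at zero on the dial centred around (93,186), and a bit of the pin just behind the disc. I'll cross-check the pin axis from the visible pan and pin, then probe down.

```bash
cat >> h.py <<'E'
DC=None
def pointer(c):
    """pointer angle (rad, clockwise from +x) : white dial circle on z=52, red near hub on z=56"""
    hsv=cv2.cvtColor(c['image'],cv2.COLOR_BGR2HSV);b,g,r=[c['image'][...,i].astype(int) for i in range(3)]
    red=(r>1.6*g)&(r>1.6*b)&(r>60)
    ys,xs=np.nonzero(red);W=onplane(c,np.c_[xs,ys],55)
    cen=np.array([523,-264.])
    blk=(hsv[...,2]<95);yk,xk=np.nonzero(blk);B=onplane(c,np.c_[xk,yk],57);k=np.hypot(*(B[:,:2]-cen).T)<10
    hub=B[k,:2].mean(0) if k.sum()>5 else cen
    d=W[:,:2]-hub;rr=np.hypot(*d.T);k=(rr>9)&(rr<32);v=d[k]
    if len(v)<5: return None,hub,len(v)
    a=np.arctan2(-v[:,1],v[:,0]) # clockwise from above: +x -> -y
    return float(np.angle(np.exp(1j*a).mean())),hub.round(1),len(v)
E
python3 - <<'E'
from h import *
c=camera('wrist');print(pointer(c))
uv,P=cloud(c,200,140,300,225)
k=(abs(P[:,2]-78)<2.5);print('pan',P[k].min(0).round(1),P[k].max(0).round(1))
k=(P[:,2]>83)&(P[:,2]<140)&~cream(c)[uv[:,1],uv[:,0]]&(P[:,0]<540);print('pin',k.sum(),P[k].min(0).round(1),P[k].max(0).round(1))
s=read_state();print(s['time'])
g=movel([533.3,-133.3,117],max_speed=40,guard=1.2);wait(.15)
s=read_state();print(g,s['time'],s['eef_pos'],s['ft_force'])
c=camera('wrist');cv2.imwrite('pics/g_w.png',c['image']);print(pointer(c),rim(c,(532,-133),s['eef_pos'][2]+21,8))
sd=camera('side');crop(sd,255,110,80,80,7,'pics/g_s.png')
E
```

```text
(-0.39593862947397984, array([ 525.1, -264.5]), 157)
pan [ 506.4 -158.1   75.6] [ 539.4 -119.    80.4]
pin 90 [ 526.9 -137.6   83. ] [ 530.6 -128.5   97.4]
9.4667
False 10.5917 [ 533.43374939 -133.32126532  117.25690887] [ 0.4621869   0.08559939 -0.20423396]
(-0.43062001098674485, array([ 525.1, -264.2]), 227) (138.4, [('rim', array([ 532. , -133.7,   30. ])), ('hole', array([ 530.9, -133.6,    5.4]))])
```

View pics/g_w.png

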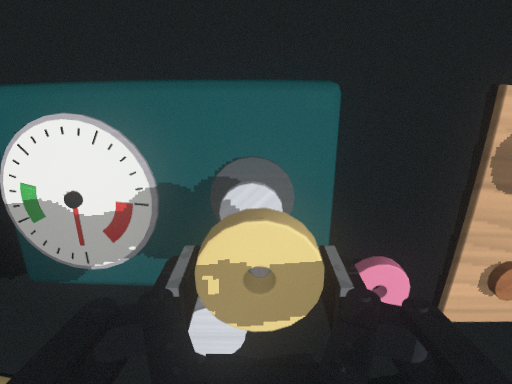

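View pics/g_s.png

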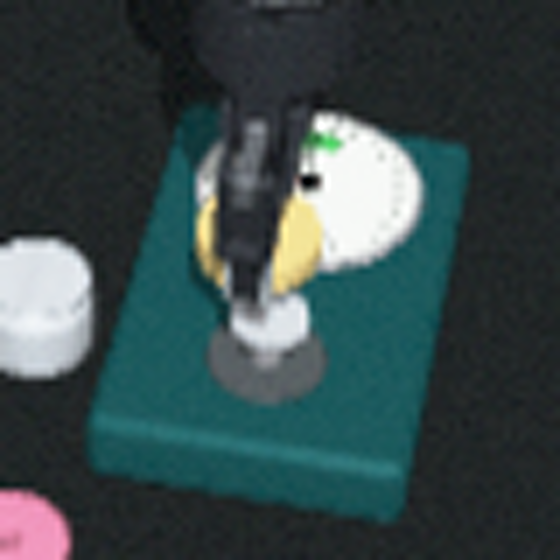

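The pointer is still at zero with the disc 10 mm below the pin top, and the pin tip shows grey inside the hole at (258,270), so it's threaded. I'll lower it to the pan and release.

```bash
sed -i 's/(rr<32)/(rr<27)/' h.py; python3 - <<'E'
from h import *
g=movel([533.3,-133.0,73],max_speed=50,guard=1.5);wait(.1)
s=read_state();print(g,s['time'],s['eef_pos'],s['ft_force'])
c=camera('wrist');cv2.imwrite('pics/h_w.png',c['image']);print(pointer(c),rim(c,(532,-133),s['eef_pos'][2]+21,8))
E
```

```text
False 11.825 [ 533.48199472 -133.0612509    73.33399039] [ 0.75724743  0.34798942 -0.46500083]
(0.10816105079127286, array([ 524.7, -263.6]), 140) (94.5, [('rim', array([ 530.6, -133.6,   26.2]))])
```

View pics/h_w.png

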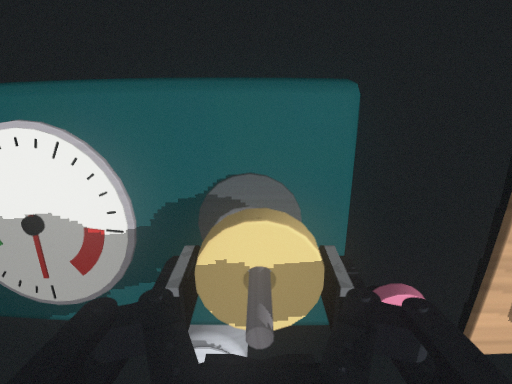

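The pin comes up through the disc with its tip at (260,340). Releasing.

```bash
python3 - <<'E'
from h import *
open_gripper();wait(.1)
s=read_state();print(s['time'],s['eef_pos'],s['ft_force'])
movel([533.3,-133.0,150],max_speed=120);wait(.2)
c=camera('wrist');cv2.imwrite('pics/i_w.png',c['image']);print(pointer(c),rim(c,(532,-133),92,8))
s=read_state();print(s['time'],s['eef_pos'],s['ft_force'])
E
```

```text
12.3667 [ 533.30710771 -132.97496893   73.01248838] [ 0.30372272 -0.97545136  0.20529177]
(0.5781114732154521, array([ 525.1, -264.5]), 69) (91.2, [('rim', array([ 532.7, -133.1,   29.6])), ('hole', array([ 541.6, -133.2,   11.5]))])
13.4083 [ 533.02836497 -132.95879768  149.40872933] [ 0.52374097  0.34823055 -0.65460154]
```

View pics/i_w.png

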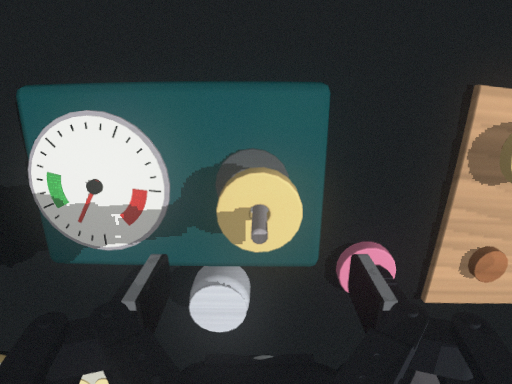

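Disc 1 is flat on the pan with its top at 91 mm. The pointer is at about 0.58 rad (48 g). Second disc: the near one at about (503,115).

```bash
cat >> h.py <<'E'
def pick(xy):
    movep([xy[0],xy[1],110],R);wait(.2)
    c=camera('wrist');r=rim(c,xy,38);print(r)
    x,y,_=[v for n,v in r[1] if n=='rim'][0]
    movel([x,y,15],R);clamp()
    s=read_state();print(s['time'],s['eef_pos'],s['finger_gap'],s['ft_force'])
    movel([x,y,150],max_speed=150)
def over(z,dx=0,dy=0):
    movep([532.8+dx,-133+dy,z],R);wait(.3)
    s=read_state();c=camera('wrist');r=rim(c,(532,-133),s['eef_pos'][2]+21,8)
    print(s['time'],s['eef_pos'],s['finger_gap'],s['ft_force'],r,pointer(c));return c,s,r
E
python3 - <<'E'
from h import *
pick((502.5,114.5))
c,s,r=over(150);cv2.imwrite('pics/j_w.png',c['image'])
E
```

```text
(37.9, [('rim', array([503.2, 114.2,  29.3])), ('hole', array([502.9, 114.2,   7. ]))])
15.825 [503.74428981 114.33397117  16.46097265] 58.60658668824936 [-5.50085924 -1.43120309 24.04128102]
18.1583 [ 532.96701831 -132.0658799   150.01094949] 58.43901961324025 [ 0.98455083  0.10151662 -0.51728006] (171.2, [('rim', array([ 531.5, -132.6,   30. ])), ('hole', array([ 530.3, -132.4,    5.4]))]) (0.5725571103623095, array([ 525.2, -264.6]), 67)
```

View pics/j_w.png

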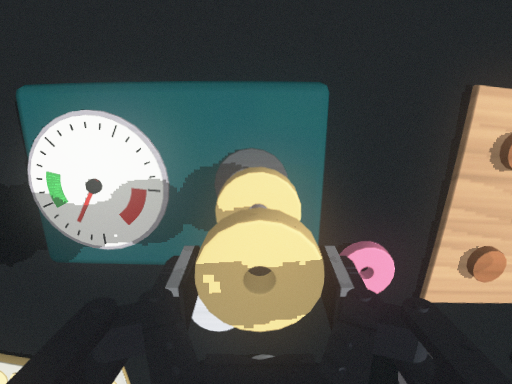

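```bash
python3 - <<'E'
from h import *
g=movel([533.5,-132.9,114],max_speed=40,guard=1.2);wait(.15)
s=read_state();print(g,s['time'],s['eef_pos'],s['ft_force'])
c=camera('wrist');cv2.imwrite('pics/k_w.png',c['image']);a=pointer(c);print(a,rim(c,(532,-133),s['eef_pos'][2]+21,6))
if not g and a[0] is not None and abs(a[0]-.575)<.15:
    g=movel([533.5,-132.9,87.5],max_speed=50,guard=1.5);wait(.15)
    s=read_state();print(g,s['time'],s['eef_pos'],s['ft_force'])
    c=camera('wrist');cv2.imwrite('pics/l_w.png',c['image']);print(pointer(c),rim(c,(532,-133),s['eef_pos'][2]+21,4))
E
```

```text
False 19.4083 [ 533.62702694 -132.92142825  114.25111966] [0.20330653 0.38034778 0.28735664]
(0.5900236583480571, array([ 525.1, -264.1]), 90) (135.5, [('rim', array([ 532.4, -133.4,   29.8])), ('hole', array([ 531.8, -133.3,    5.9]))])
False 20.2917 [ 533.66438258 -132.95991958   87.77800664] [ 0.80086248  0.62833816 -0.7166547 ]
(0.5971309118580315, array([ 524.9, -263.9]), 110) (109.0, [('rim', array([ 532.8, -133.4,   29.6])), ('hole', array([ 539.9, -133.5,   10.5]))])
```

```bash
cd pics; sleep 3; python3 -c "
import cv2,os
n='l_w.png' if os.path.exists('l_w.png') else 'k_w.png'
cv2.imwrite('kl.png',cv2.imread(n))"
```

```text
(no output)
```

View pics/kl.png

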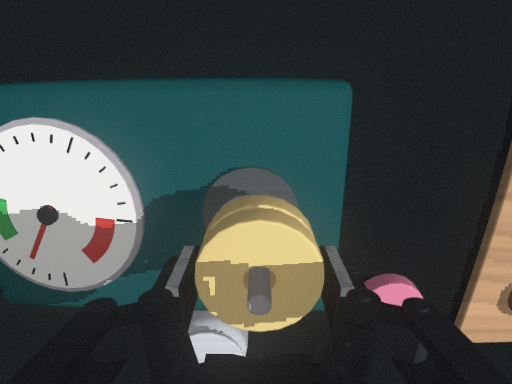

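It's threaded, with the pin tip at (260,295). The underside is about 2 mm above disc 1, so I'll lower it 1.5 mm more and release.

```bash
python3 - <<'E'
from h import *
g=movel([533.5,-132.9,85.8],max_speed=30,guard=1.5);wait(.1);print(g,pointer(camera('wrist')))
open_gripper();wait(.1)
movel([533.3,-133.0,150],max_speed=120);wait(.3)
c=camera('wrist');cv2.imwrite('pics/m_w.png',c['image']);print(pointer(c),rim(c,(532,-133),104,8))
crop(c,20,90,180,180,3.3,'pics/m_dial.png')
s=read_state();print(s['time'],s['eef_pos'],s['ft_force'])
E
```

```text
False (0.7729893636562272, array([ 524.8, -263.8]), 110)
(1.006205233491152, array([ 525.1, -264.6]), 65) (104.8, [('rim', array([ 532.4, -133.1,   29.7])), ('hole', array([ 537.3, -133.3,    8.9]))])
22.2667 [ 533.14325941 -132.99508298  149.61915794] [-0.17697676  0.03773287  1.44848045]
```

View pics/m_w.png

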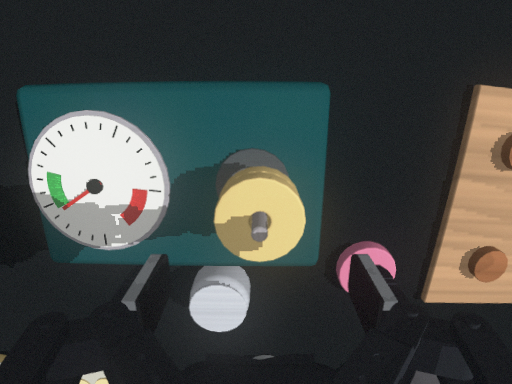

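View pics/m_dial.png

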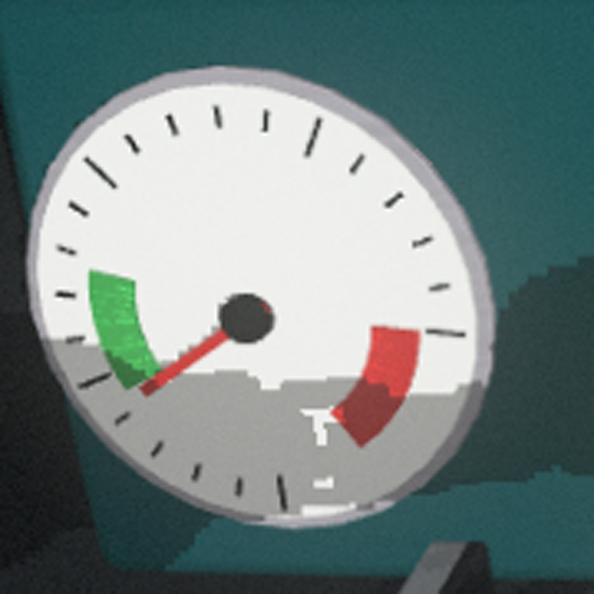

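This is borderline: the pointer reads about 1.0 rad, right at the green zone's lower edge at dial-crop (150,385). I'll get a close view directly over the dial and measure the pointer against the green edges with the same method.

```bash
python3 - <<'E'
from h import *
import pickle
movel([533.3,-200,150]);movel([537,-264,125]);wait(.4)
c=camera('wrist');cv2.imwrite('pics/n_w.png',c['image']);pickle.dump(c,open('n.pkl','wb'))
print(pointer(c),read_state()['time'])
px=project(c,[525,-264,52])[0];print(px)
crop(c,int(max(0,min(px[0]-80,352))),int(max(0,min(px[1]-80,224))),160,160,3.7,'pics/n_dial.png')
E
```

```text
(0.9726265760070103, array([ 524.9, -266.1]), 90) 23.925
[259.21635557 188.57281458]
```

View pics/n_dial.png

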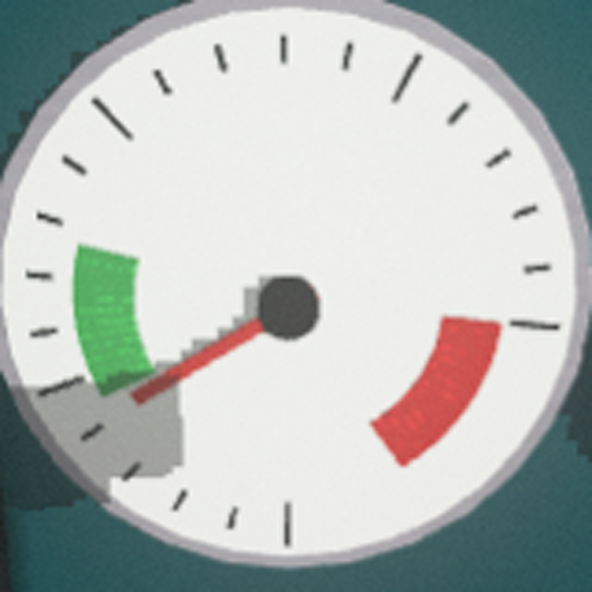

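Here the pointer sits short of the green, between the 80 g and 100 g ticks. I'll fit the pointer's line and the green sector's edges on the proper planes to make sure.

```bash
python3 - <<'E'
from h import *
import pickle
def ang(v): return np.arctan2(-v[1],v[0])
def pl(c,tag):
    b,g,r=[c['image'][...,i].astype(int) for i in range(3)]
    red=((r>1.6*g)&(r>1.6*b)&(r>60)).astype(np.uint8)
    n,lab,st,ce=cv2.connectedComponentsWithStats(red)
    best=None
    for i in range(1,n):
        if st[i,4]<30: continue
        ys,xs=np.nonzero(lab==i);W=onplane(c,np.c_[xs,ys],55)[:,:2]
        if np.hypot(*(W.mean(0)-[525,-264]))>60: continue
        m=W.mean(0);u,s,vt=np.linalg.svd(W-m,full_matrices=False);v=vt[0]
        if (m-[525,-264])@v<0: v=-v
        print(tag,'red comp',st[i,4],m.round(1),'elong',(s[0]/s[1]).round(1),'angle',round(ang(v),3))
    gr=(g>1.5*r)&(g>1.3*b)&(g>60);ys,xs=np.nonzero(gr)
    # dial centre : white/grey dial contour
    W=onplane(c,np.c_[xs,ys],52)[:,:2];k=np.hypot(*(W-[525,-264]).T)<60
    if k.sum():
        for cen in([525,-264],[525,-265],[524,-264]):
            a=np.arctan2(-(W[k]-cen)[:,1],(W[k]-cen)[:,0]);print('  green',cen,np.percentile(a,[0.5,50,99.5]).round(3))
pl(pickle.load(open('n.pkl','rb')),'now')
t=camera('top');crop(t,295,190,60,65,9,'pics/o_t.png')
E
```

```text
now red comp 143 [ 536.5 -283.4] elong 11.0 angle 1.009
now red comp 628 [ 542.4 -236.3] elong 2.7 angle 0.532
  green [525, -264] [1.098 1.467 1.817]
  green [525, -265] [1.086 1.464 1.824]
  green [524, -264] [1.075 1.44  1.791]
```

View pics/o_t.png

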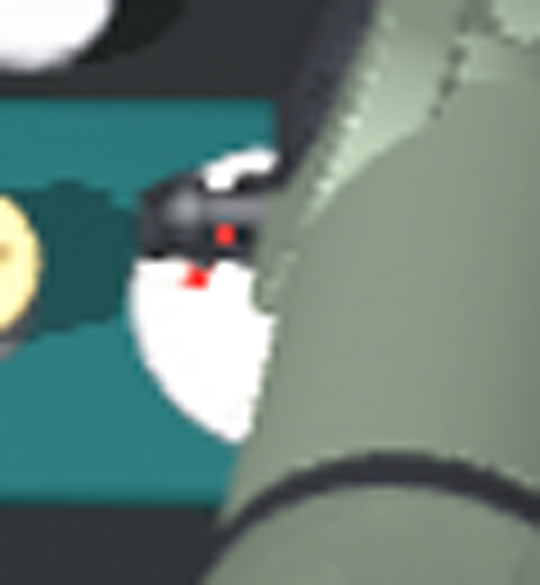

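The pointer is at 1.009 rad (about 84 g) by the line fit and 1.006 by the hub method. The green starts at 1.08, measured at about 1.08-1.10 in the same picture. It isn't in the green yet, so a third disc is needed (expected 117-144 g).

```bash
python3 - <<'E'
from h import *
movel([537,-264,160])
movep([533,-100,170],R)
pick((512,234.5))
c,s,r=over(150,.6);cv2.imwrite('pics/p_w.png',c['image'])
x,y,_=[v for n,v in r[1] if n=='rim'][0];e=s['eef_pos']
tx,ty=532.4-(x-e[0]),-133.4-(y-e[1]);print(tx,ty)
E
```

```text
(37.9, [('rim', array([512.8, 235.3,  29.3])), ('hole', array([512.4, 235.4,   6.9]))])
27.7667 [513.363871   235.55182597  16.56541688] 57.84856556706807 [-4.93825354 -2.01444644 21.48544264]
30.5 [ 533.55085096 -132.40649181  149.97505124] 58.445248007916994 [ 0.0211405   0.47076373 -0.89844204] (171.2, [('rim', array([ 532. , -132.9,   30. ])), ('hole', array([ 530.9, -132.7,    5.4]))]) (1.0162660742348106, array([ 525.2, -264.6]), 63)
533.9508509577588 -132.90649181331136
```

View pics/p_w.png

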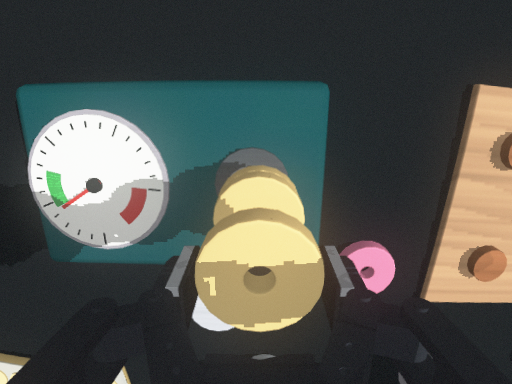

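```bash
python3 - <<'E'
from h import *
g=movel([533.8,-132.9,113],max_speed=40,guard=1.2);wait(.15)
s=read_state();print(g,s['time'],s['eef_pos'],s['ft_force'])
c=camera('wrist');cv2.imwrite('pics/q_w.png',c['image']);a=pointer(c);print(a,rim(c,(532,-133),s['eef_pos'][2]+21,6))
if not g and a[0] is not None and abs(a[0]-1.01)<.15:
    g=movel([533.8,-132.9,100],max_speed=40,guard=1.5);wait(.15)
    s=read_state();print(g,s['time'],s['eef_pos'],s['ft_force'])
    c=camera('wrist');cv2.imwrite('pics/q_w.png',c['image']);print(pointer(c),rim(c,(532,-133),s['eef_pos'][2]+21,4))
E
```

```text
False 31.775 [ 533.93815975 -132.93000381  113.22513721] [0.66274274 0.21838236 0.03510837]
(1.0258734881270322, array([ 525.2, -264.2]), 80) (134.4, [('rim', array([ 532.7, -133.4,   29.8])), ('hole', array([ 531.9, -133.2,    5.9]))])
True 32.1833 [ 533.76321129 -132.89861606  110.76500712] [-0.68034803  0.48630802 -0.47096249]
(1.0115486720435607, array([ 525.1, -264.3]), 78) (132.0, [('rim', array([ 532.9, -133.4,   29.6])), ('hole', array([ 532.5, -133.2,    6.5]))])
```

```bash
sleep 3
```

```text
(no output)
```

View pics/q_w.png

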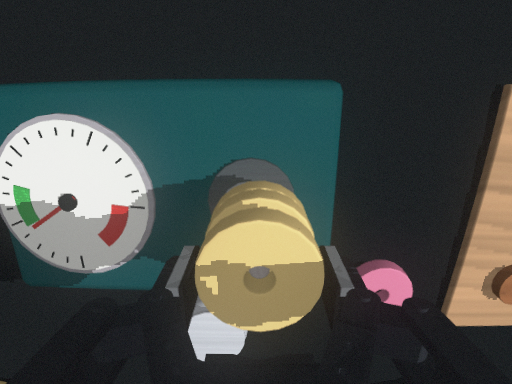

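The guard tripped on motion noise: the pointer hasn't moved and the pin tip shows in the hole at (260,271). Continuing down, with release if it's clear.

```bash
python3 - <<'E'
from h import *
g=movel([533.6,-132.9,99.8],max_speed=30,guard=2);wait(.15)
s=read_state();print(g,s['time'],s['eef_pos'],s['ft_force'])
c=camera('wrist');cv2.imwrite('pics/r_w.png',c['image']);a=pointer(c);r=rim(c,(532,-133),s['eef_pos'][2]+21,4);print(a,r)
if not g and abs(a[0]-1.01)<.4 and r[0]<123:
    open_gripper();wait(.1)
    movel([533.3,-133.0,160],max_speed=120);wait(.4)
    c=camera('wrist');cv2.imwrite('pics/s_w.png',c['image']);print(pointer(c),rim(c,(532,-133),118,8))
    s=read_state();print(s['time'],s['eef_pos'],s['ft_force'])
E
```

```text
False 32.9 [ 533.67097136 -132.92237432   99.8991671 ] [0.28022503 0.13276588 0.55863289]
(1.1073492430173262, array([ 525. , -264.2]), 86) (121.1, [('rim', array([ 532.8, -133.4,   29.6])), ('hole', array([ 533.5, -133.3,    6.9]))])
(1.6724738178448602, array([ 524.9, -264.5]), 69) (117.1, [('rim', array([ 532.8, -133.2,   29.6])), ('hole', array([ 533.1, -133.5,    6.5]))])
34.5417 [ 533.20067118 -133.01251802  159.76833565] [ 0.80897483 -0.86382024  0.11913284]
```

```bash
sleep 4; ls pics
```

```text
a_side.png
a_top.png
a_wrist.png
b_side.png
b_top.png
c_disc.png
c_pin.png
c_pincrop.png
d.png
e.png
f_s.png
f_t.png
f_w.png
g_s.png
g_w.png
h_w.png
i_w.png
j_w.png
k_w.png
kl.png
l_w.png
m_dial.png
m_w.png
n_dial.png
n_w.png
o_t.png
p_w.png
q_w.png
r_w.png
s_w.png
```

The pointer is at 1.67 rad (139 g), in the green. The stack top is at 117 mm, the height expected for three flat discs under that load. I'll back away for a final look.

```bash
python3 - <<'E'
from h import *
movep([470,20,280],R);wait(.3)
t=camera('top');crop(t,90,130,330,150,2.4,'pics/t_top.png');sd=camera('side');crop(sd,180,100,160,190,3.1,'pics/t_side.png')
c=camera('wrist');cv2.imwrite('pics/t_w.png',c['image']);s=read_state();print(pointer(c),s['time'],s['ft_force'])
E
```

```text
(1.6524719933918606, array([ 524.8, -263.4]), 30) 35.825 [-0.30131516 -0.41011494 -0.69682589]
```

View pics/s_w.png

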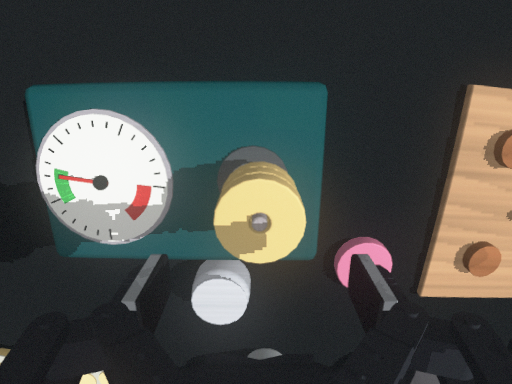

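View pics/t_top.png

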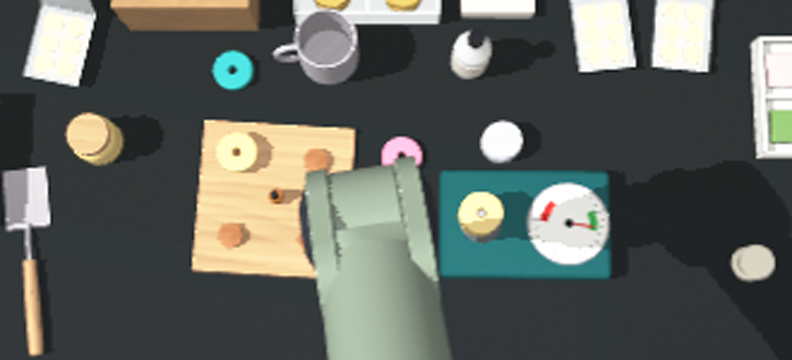

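View pics/t_side.png

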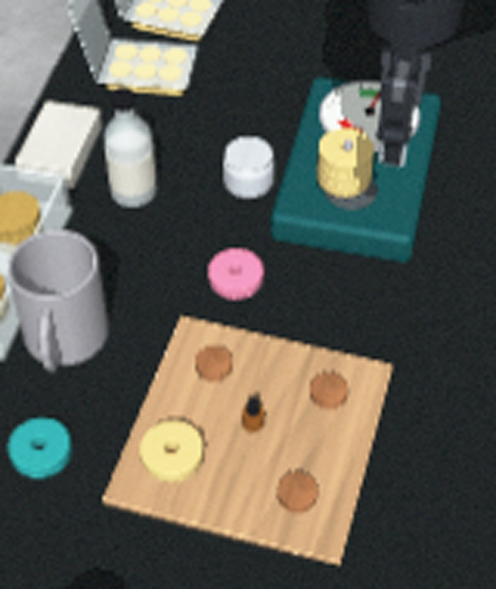

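The final views show three discs stacked flat on the pin and the pointer in the green at top-crop (590,225). The fourth disc is still on the rack, and the vial, tin and the pink and turquoise rings are where they were. Handing in.

```bash
python3 -c "
from workcell import *
finish_job();print(read_state()['time'])"
```

```text
the job is handed in; nothing more can be done
the job is handed in; nothing more can be done
```

The candle is built and handed in: three cream discs are on the guide pin, threaded one at a time, and the pointer stands in the green zone. The fourth disc was left on its rest.

| Discs on the pin | Pointer (rad) | Load (g) | Zone |
|---|---|---|---|
| 1 | 0.58 | 48 | below green |
| 2 | 1.01 | 84 | just below green, which starts at 1.08 |
| 3 | 1.65–1.67 | about 139 | green (1.08–1.85) |

- **Two-disc reading:** this was close to the edge of the green. A close view over the dial gave 1.009 by fitting the pointer's line, and the hub method gave 0.97 there and 1.006 from the earlier view. The green edge measured 1.075–1.10 in the same picture, so I added the third disc.
- **Final checks:** the stack top was at 117 mm, as expected for three flat discs under that load. The highest pointer reading at any step was the final 1.67, far from the red zone at 4.80. The last camera views showed the vial, the tin and the pink and turquoise rings where they started. The clock was at about 36 s of the 72 s allowed.
- **Disagreements:** the force guard tripped once on motion noise during the third insertion, with no pointer movement. The top and side cameras placed the discs up to about 3 mm off from the wrist camera, so I used the wrist readings. My automatic pointer reading was biased at zero load by the dial's red zone (−0.4 rad), so I judged zero by eye there.

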